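# Turn the drip-stand hook over its tray and hang the white ride wheel

### The arm

A 7-joint arm with a two-finger parallel gripper is mounted at the origin on the work surface. World frame = base frame: x ahead of the robot, y to its left, z up, the work surface at z = 0. Lengths are in m, angles in rad, forces in N, time in s.
With the tool pointing down it reaches from about 0.4 to 0.875 m from the base axis. Payload 19.3 kg.
Tool frame: the origin (TCP) lies at the centre of the arm's flange, where the gripper is bolted on; the fingertips stand 173 mm ahead of it and the grasp point (between the pads) lies bot.pinch_z ahead of it (bot.pinch_z is the distance from the TCP to the grasp point, in m); z points along the fingers, y is the direction in which the jaws open and shut (so a half turn about z gives the same grasp; the last joint's range is limited). The gripper opens to 85 mm and grips with 20 to 120 N. Pads are 22 mm wide; open, the fingers measure 114 mm over their backs; the gripper's body (76 mm by 85 mm) begins 54 mm behind the grasp point. The pads swing forward as they close: fully open they stand 13 mm farther back than shut.
Start: joints at [-1.356, 0.521, -0.036, 1.599, 0.021, 1.021, -0.113], TCP at [0.176, 0.6, 0.405] pointing down, gripper open.
Joint ranges: [-2.91, 2.91], [-0.3, 2.13], [-1.5, 1.42], [0.17, 2.43], [-1.26, 4.41], [0.16, 1.93], [-2.52, 2.52]. Speed limits (rad/s): [1.89, 1.89, 2.39, 2.39, 3.01, 3.01, 3.01].

### API

Orientations are given as a rotation vector (axis times angle).
In Python, from station import bot gives the robot as it stands. The module is installed in compiled form; this text tells all that it offers.
- The arm moves only by the tool jog_arm, never from a script. Its argument "increments" is a list of rows, each a list of 5 numbers: the shift along the tool's x, y, z in m, then the turn about the tool's z in degrees, then the opening, from -1 (shut) to 1 (fully open), so that 0 is half open. In form: [[dx, dy, dz, roll, hand], ...]. A call has 1 to 20 rows; each row is the pose to reach, as a shift and turn from the pose commanded when the call began, along the tool's axes at that moment; what a row does not reach only later rows make up. A row lasts 1/8 s, in which the tool goes at most 62.5 mm and 10.7 degrees, less where a joint would pass 70% of its speed; a pose out of reach is approached as far as the arm can. A call with a gripper value outside its range is refused whole. The fingers move at their own pace and stop on an object; "newtons" is the grip in N (left out, the last holds). Time passes only in rows, so rows that repeat a pose let the fingers close. It gives the time, the measured TCP pose, the force and the opening at its end, in the units of the state.
- bot.sense(): the state, without advancing time (a new reading comes with each control period).
- bot.get_image(name): name is "scene" or "side" or "wrist"; returns a dict with "pixels" (420x560x3 uint8, blue, green, red), "fovy" (degrees; the focal length in pixels is half the picture's height over the tangent of half this angle, whatever the lens; pixels are square), "cx", "cy" (the principal point, pixels), "T" (4x4, takes a point from camera to world coordinates). Camera axes: x right, y up, looking along -z (the intrinsics and any distortion apply to the point x, -y, -z); pixel columns grow to the right and rows downward; lengths in m; the calibration is good to about 2 mm. A picture is of the moment at which its call begins. There is no depth.
- bot.sign_off(): hands the job in, once; it reports no verdict.
Trained networks look in a picture, given as the dict that the camera call returned (one of the last four; its "shot" number tells which), for a name from the list of things; names that differ only in an ending like _2 or _b are one class to them, and where a whole thing is asked for, a point or a joint stands for the part that bears it (a point fixed in the world has none). Each returns a list of dicts, best first, with "p" (0 to 1); they miss things now and then, are a little off and sometimes report something else, mostly with a low value. They report only what shows in the picture. A call takes as long as a camera call.
- bot.find_in(picture, name): "point" ([column, row] in pixels, amid what is visible of it).
- bot.pinpoint(picture, name): "point" ([column, row] in pixels: a listed point, or the origin of a listed thing).
The state is a dict: "t": time; "joints": joint angles; "qd": joint speeds; "joint_efforts": joint torques, N m; "eef_pos": TCP position; "tcp_rot": TCP orientation; "contact_force": force on the tool from outside, world axes, zero at the start; "ft_torque": the same for the moment, N m; "grip_width": finger opening in m.
Only numpy, scipy, OpenCV 4.12 (cv2) and the standard library are available. Lean on these libraries where they do the work, as an engineer would, in place of code of your own. Each camera call takes 0.05 s, during which the arm holds its last target. There are 200 camera calls.

### The job

First turn the swivel hook of the drip stand so that it points straight out over the green drip tray; then hang the white wheel on the hook by its steel lifting link, so that it hangs freely above the tray. Leave the orange wheel where it is.

Things in the scene. Friction and masses are not known exactly. Their poses are not given: they have to be found in the camera images.
- stand: Drip stand fixed to the bench: steel post 28 mm thick, swivel head with yellow hook on top, open green drip tray on its foot (130 x 110 mm, rim 28 mm up, centre 115 mm from the post). Origin: on the post's axis at bench level; z up, tray towards the stand's -x. Red grip bar atop the post, centred on it: 14 mm thick, 40 mm long in the hook's direction, 188 to 224 mm above the bench.
- swivel (a joint): Hook's angle (rad): 0 points along the stand's -x, over the tray's middle; positive is clockwise from above; -1.6 to 1.6. Turn it by the red bar; friction 0.12 N m, stays put, no spring. Hook: 8 mm round bar, 180 mm up at the post, dips to its seat 115 mm out (bar's top 174 mm up there), rises to an upturned tip 150 to 162 mm out (top 194 mm up). Collar under the red bar: 44 mm wide.
- white_wheel: White-tyred ride wheel lying flat, 70 mm wide, 30 thick, 0.25 to 0.5 kg. Origin: centre of underside, z up. Upright steel link on its hub, in the wheel's y-z plane: 46 mm wide (y) outside, 34 inside, 10 thick (x); opening 40 to 94 mm above the underside (88 at its sides: roof-shaped top), top 102. Legs can be gripped from above across the 46 mm, up to 91 mm. Hung on the seat, underside 80 mm up.
- orange_wheel: A bystander: the same wheel and link but with an orange tyre; same sizes and origin. To be left standing where it is.

How it is judged:
On the way:
1. the hook, with no wheel on it, is turned to point over the green tray (within 15 degrees) (value of joint swivel between -0.26 and 0.26 rad and contact force between white_wheel and stand below 0.1 N), for 0.2 s.
At the end, for the whole second after the job is handed in: The hook points over the tray (within 15 degrees); the white wheel hangs still from it, 70 to 160 mm from the post towards the tray, within 50 mm of the tray's middle line, underside 65 to 100 mm up, axis within 20 degrees of upright; the orange wheel is within 30 mm of its start (value of joint swivel between -0.26 and 0.26 rad and x of white_wheel in the frame of stand between -0.16 and -0.07 m and y of white_wheel in the frame of stand between -0.05 and 0.05 m and height (world z) of white_wheel between 0.065 and 0.1 m and angle between white_wheel's own z axis and vertical below 0.35 rad and contact force between white_wheel and stand above 1 N and linear speed of white_wheel below 0.08 m/s and distance of orange_wheel from where it was at the start of the episode below 0.03 m); the robot touches nothing.
It fails at once if the orange wheel is moved more than 30 mm or tipped over (distance of orange_wheel from where it was at the start of the episode above 0.03 m or angle between orange_wheel's own z axis and vertical above 0.5 rad).
It also fails if it takes over 58 s, if anything falls off the work surface, if the arm or the gripper's body presses on something with over 40 N, if the wrist force passes 120 N, or if a joint passes its speed limit or range.

## Working session

There is one attempt and no reset: what is moved stays moved. The work goes in short steps, Python scripts to look and compute and a tool call to move; the robot and the scene stay as the last step left them, time stands still between calls to the robot, and variables do not carry over. Pictures are saved under pics/ and viewed, about 8 in all and at most 12, crops included, and the job is handed in when it is done.

Besides the shell and the picture viewer there is one more tool, called after "Call:" as a command line: name --pt "numbers of a row" for each row, then --argument value for the rest. jog_arm: Moves the arm, as the interface text tells. Its arguments: {"type":"object","properties":{"increments":{"type":"array"},"newtons":{"type":"number"}},"required":["increments"]}

```bash
mkdir -p pics; cat > h.py <<'E'
import numpy as np, cv2
from station import bot
def K(im):
    f=im["pixels"].shape[0]/2/np.tan(np.radians(im["fovy"])/2); return f
def ray(im,p):
    f=K(im); d=np.array([(p[0]-im["cx"])/f,-(p[1]-im["cy"])/f,-1.0]); T=np.array(im["T"])
    return T[:3,3],T[:3,:3]@d
def atz(im,p,z):
    o,d=ray(im,p); return o+d*(z-o[2])/d[2]
def proj(im,P):
    T=np.array(im["T"]); c=T[:3,:3].T@(np.array(P,float)-T[:3,3]); f=K(im)
    return [im["cx"]+f*c[0]/-c[2], im["cy"]-f*c[1]/-c[2]]
def tri(rs):
    A=np.zeros((3,3));b=np.zeros(3)
    for o,d in rs:
        d=d/np.linalg.norm(d);M=np.eye(3)-np.outer(d,d);A+=M;b+=M@o
    return np.linalg.solve(A,b)
E
python3 - <<'E'
from h import *
np.set_printoptions(precision=4,suppress=True)
ims=[]
for n in ("scene","side","wrist"):
    im=bot.get_image(n); ims.append(im); print(n,{k:v for k,v in im.items() if k not in("pixels","T")}, np.array(im["T"])[:3,3])
    for th in ("stand","swivel","white_wheel","orange_wheel"):
        print(th,"find",[(np.round(r["point"]),round(r["p"],2)) for r in bot.find_in(im,th)[:2]],"pin",[(np.round(r["point"],1),round(r["p"],2)) for r in bot.pinpoint(im,th)[:2]], [atz(im,r["point"],0) for r in bot.pinpoint(im,th)[:2]])
    cv2.imwrite(f"pics/{n}0.png",im["pixels"])
cv2.imwrite("pics/a.png",cv2.resize(np.hstack([ims[0]["pixels"],ims[1]["pixels"]]),None,fx=.71,fy=.71))
print(bot.sense(),bot.pinch_z)
E
```

```text
scene {'fovy': 48.59516595027941, 'cx': 281.30369358423445, 'cy': 203.81101088467184, 'shot': 1} [ 1.0777 -0.0369  0.7788]
stand find [] pin [(array([396.8, 306.4]), 0.69)] [array([0.6572, 0.1166, 0.    ])]Traceback (most recent call last):
  File "<stdin>", line 7, in <module>
ValueError: it knows: orange_wheel, stand, white_wheel
```

```bash
python3 - <<'E'
from h import *
np.set_printoptions(precision=4,suppress=True)
for n in ("scene","side","wrist"):
    im=bot.get_image(n); print(n,{k:v for k,v in im.items() if k not in("pixels","T")}, np.array(im["T"])[:3,3])
    for th in ("stand","white_wheel","orange_wheel"):
        pp=bot.pinpoint(im,th)[:2]
        print(th,"find",[(np.round(r["point"]),round(r["p"],2)) for r in bot.find_in(im,th)[:2]],"pin",[(np.round(r["point"],1),round(r["p"],2)) for r in pp], [atz(im,r["point"],0) for r in pp])
    cv2.imwrite(f"pics/{n}0.png",im["pixels"])
print(bot.sense(),bot.pinch_z)
E
```

```text
scene {'fovy': 48.59516595027941, 'cx': 281.30369358423445, 'cy': 203.81101088467184, 'shot': 2} [ 1.0777 -0.0369  0.7788]
stand find [(array([403., 278.]), 0.59)] pin [(array([397.2, 309. ]), 0.94)] [array([0.6623, 0.1174, 0.    ])]
white_wheel find [(array([191., 182.]), 0.66)] pin [(array([191.6, 191.9]), 0.85)] [array([ 0.464 , -0.3319,  0.    ])]
orange_wheel find [(array([269., 187.]), 0.78)] pin [(array([270.7, 192.7]), 0.59)] [array([ 0.4335, -0.1619,  0.    ])]
side {'fovy': 50.817866688455396, 'cx': 271.88699056763124, 'cy': 209.11969398702058, 'shot': 3} [0.5242 0.4761 0.7422]
stand find [(array([244., 353.]), 0.71)] pin [(array([212.3, 349.8]), 0.85)] [array([0.6548, 0.1214, 0.    ])]
white_wheel find [(array([320., 179.]), 0.73)] pin [(array([322.7, 187.7]), 0.78), (array([334.8, 240.1]), 0.4)] [array([ 0.4606, -0.3178,  0.    ]), array([ 0.4335, -0.1533,  0.    ])]
orange_wheel find [(array([334., 231.]), 0.88)] pin [(array([331.9, 240.9]), 0.84)] [array([ 0.4398, -0.1504,  0.    ])]
wrist {'fovy': 69.58490868366572, 'cx': 285.1798220811552, 'cy': 209.2135153625327, 'shot': 4} [0.1041 0.6208 0.3744]
stand find [] pin [] []
white_wheel find [] pin [] []
orange_wheel find [] pin [] []
{'t': 1.3, 'joints': array([-1.3562,  0.5214, -0.0363,  1.5995,  0.0212,  1.0211, -0.1128]), 'qd': array([-0.    , -0.0005, -0.0009, -0.0003, -0.0008,  0.0004, -0.0006]), 'joint_efforts': array([  0.0002, -92.6854,   1.9785, -37.0262,   0.0181,   0.0019,
         0.    ]), 'eef_pos': array([0.1756, 0.5998, 0.4047]), 'tcp_rot': array([-0.4459, -3.1098,  0.0001]), 'contact_force': array([ 0.5181,  1.0537, -0.6541]), 'ft_torque': array([-0.0076, -0.0074,  0.0042]), 'grip_width': 0.08516201076565377} 0.1547
```

View pics/scene0.png

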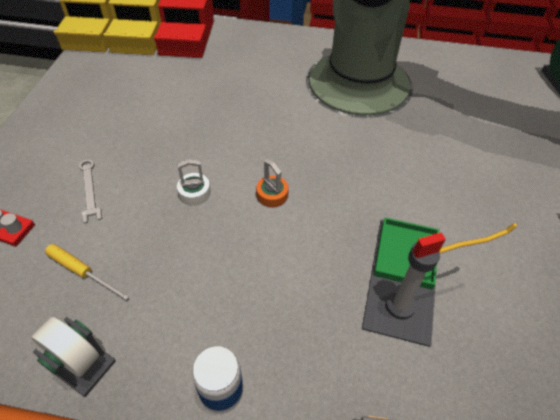

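View pics/side0.png

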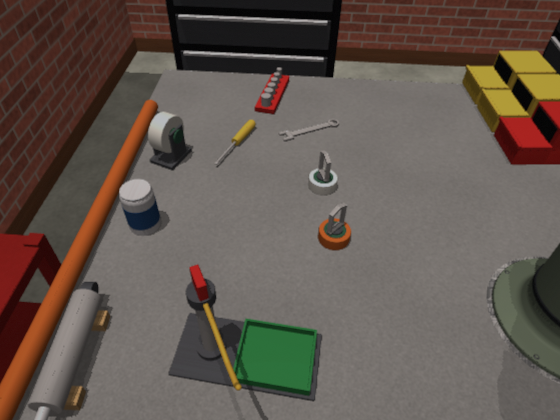

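Scene view: stand at (405,300), with the tray towards world −x and the hook swung towards +y, tip at (515,227). The white wheel is at (192,188) and the orange one at (271,190). The side view agrees. Next I'll refine poses by colour.

```bash
cat > fit.py <<'E'
from h import *
from scipy.optimize import least_squares
np.set_printoptions(precision=4,suppress=True)
def seg(px,lo,hi,near=None,r=60):
    m=cv2.inRange(cv2.cvtColor(px,cv2.COLOR_BGR2HSV),lo,hi)
    if near is not None:
        k=np.zeros_like(m);cv2.circle(k,tuple(int(v) for v in near),r,255,-1);m&=k
    n,l,s,c=cv2.connectedComponentsWithStats(m); i=1+np.argmax(s[1:,4]); return (l==i).astype(np.uint8),c[i],s[i]
if __name__=="__main__":
    S={}
    for n,tray,red,hook,ww,ow in (("scene",(405,250),(430,243),(480,238),(192,188),(271,190)),("side",(277,355),(199,283),(222,350),(322,181),(335,233))):
        im=bot.get_image(n);px=im["pixels"]
        mt,ct,st=seg(px,(45,100,30),(85,255,255),tray,70)
        mr,cr,sr=seg(px,(0,150,60),(6,255,255),red,30)
        mh,ch,sh=seg(px,(14,130,80),(30,255,255),hook,60)
        mo,co,so=seg(px,(5,150,80),(14,255,255),ow,30)
        mw,cw,sw=seg(px,(0,0,165),(180,70,255),ww,24)
        q=cv2.approxPolyDP(cv2.convexHull(cv2.findContours(mt,0,2)[0][0]),5,True)[:,0]
        print(n,"tray",st,q.tolist(),"red",cr,sr,"hook",sh,"or",co,so,"w",cw,sw)
        print(" tray corners z.028",[atz(im,p,.028)[:2].round(3).tolist() for p in q],"red",atz(im,cr,.21),"o",atz(im,co,.028),"w",atz(im,cw,.028), "base", proj(im,(0,0,0)))
        ys,xs=np.nonzero(mh); 
        P=np.array([atz(im,p,.18)[:2] for p in zip(xs,ys)]); 
        vx,vy,x0,y0=cv2.fitLine(P.astype(np.float32),cv2.DIST_L2,0,.01,.01).ravel(); print(" hook dir",vx,vy,P.min(0),P.max(0))
        for k,c in(("w",cw),("o",co),("r",cr)): S.setdefault(k,[]).append(ray(im,c))
        for nm,c in (("w",cw),("o",co)):
            x,y=int(c[0]),int(c[1])-8; S.setdefault("crop",[]).append(cv2.resize(px[y-32:y+32,x-32:x+32],(400,300) if 0 else (300,300),interpolation=2))
    for k in "wor": print(k,tri(S[k]))
    c=S["crop"];cv2.imwrite("pics/crops.png",np.vstack([np.hstack(c[:2]),np.hstack(c[2:])]))
E
python3 fit.py
```

```text
scene tray [ 374  218   65   64 2122] [[385, 218], [438, 230], [400, 281], [374, 273]] red [428.9892 244.5957] [413 233  32  24 465] hook [439 223  78  30 365] or [271.98   194.9867] [257 178  31  29 451] w [193.5741 188.4148] [176 175  34  23 270]
 tray corners z.028 [[0.479, 0.083], [0.489, 0.189], [0.62, 0.116], [0.612, 0.068]] red [0.6612 0.1199 0.21  ] o [ 0.4623 -0.1536  0.028 ] w [ 0.4759 -0.32    0.028 ] base [np.float64(359.0272861409142), np.float64(82.09370665999963)]
 hook dir 0.4830929 -0.8755691 [0.5707 0.1431] [0.65   0.2675]
side tray [ 233  319   84   76 4934] [[246, 319], [316, 330], [308, 394], [239, 381], [233, 368]] red [198.7096 282.1973] [190 265  18  36 365] hook [203 303  39  87 561] or [332.6706 237.1082] [319 220  32  30 425] w [322.6767 179.1053] [310 169  27  18 133]
 tray corners z.028 [[0.6, 0.071], [0.473, 0.082], [0.484, 0.196], [0.597, 0.184], [0.61, 0.164]] red [0.6555 0.1215 0.21  ] o [ 0.4413 -0.1374  0.028 ] w [ 0.4632 -0.3179  0.028 ] base [np.float64(565.9261134298562), np.float64(318.1062395692553)]
 hook dir 0.47795528 -0.8783842 [0.5779 0.1363] [0.6491 0.257 ]
w [ 0.464  -0.3265  0.017 ]
o [ 0.4391 -0.1587  0.0015]
r [0.6572 0.1201 0.2062]
```

View pics/crops.png

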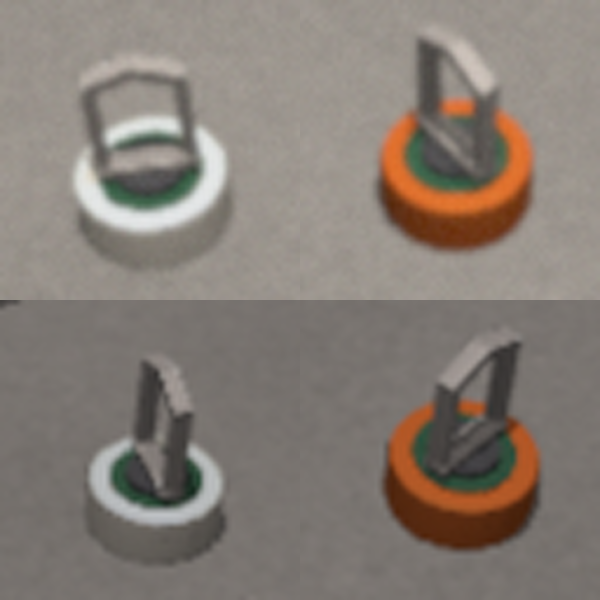

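Fit results:
- The post is at about (0.657, 0.120).
- The tray direction is about 174°.
- The hook is at about 119°, so it needs roughly 55° anticlockwise.

I'll hover above the red bar with the jaws set across it.

```bash
cat >> h.py <<'E'
from scipy.spatial.transform import Rotation as Ro
def inc(P,yaw_y):
    """tool increments to TCP position P with tool y at world angle yaw_y deg (mod 180)"""
    s=bot.sense();R=Ro.from_rotvec(s["tcp_rot"]).as_matrix()
    d=R.T@(np.array(P)-s["eef_pos"]); a=np.degrees(np.arctan2(R[1,1],R[0,1]))
    r=-(yaw_y-a); r=(r+90)%180-90
    return np.round(d,4),round(r,1),"tool y now",round(a,1),"tilt",np.round(R[:,2],3)
E
python3 -c "
from h import *
print(inc((.657,.120,.46),29))"
```

```text
(array([-0.5968, -0.3252, -0.0553]), np.float64(44.7), 'tool y now', np.float64(73.7), 'tilt', array([-0., -0., -1.]))
```

Call:
jog_arm --pt "0 0 -0.055 0 1" --pt "-0.597 -0.325 -0.055 44.7 1" --pt "-0.597 -0.325 -0.055 44.7 1" --pt "-0.597 -0.325 -0.055 44.7 1" --pt "-0.597 -0.325 -0.055 44.7 1" --pt "-0.597 -0.325 -0.055 44.7 1" --pt "-0.597 -0.325 -0.055 44.7 1" --pt "-0.597 -0.325 -0.055 44.7 1" --pt "-0.597 -0.325 -0.055 44.7 1" --pt "-0.597 -0.325 -0.055 44.7 1" --pt "-0.597 -0.325 -0.055 44.7 1" --pt "-0.597 -0.325 -0.055 44.7 1" --pt "-0.597 -0.325 -0.055 44.7 1" --pt "-0.597 -0.325 -0.055 44.7 1" --pt "-0.597 -0.325 -0.055 44.7 1" --pt "-0.597 -0.325 -0.055 44.7 1"

```text
t: 3.4
eef_pos: [0.6568, 0.1211, 0.46]
tcp_rot: [-1.593, -2.708, -0.001]
contact_force: [0.1, 0.1, 0.4]
grip_width: 0.0853
```

```bash
python3 - <<'E'
from h import *
im=bot.get_image("wrist");cv2.imwrite("pics/w1.png",im["pixels"])
np.set_printoptions(precision=4,suppress=True)
print(inc((.657,.120,.368),29)); T=np.array(im["T"]);print(T)
from fit import seg
m,c,s=seg(im["pixels"],(0,150,60),(6,255,255)); print(c,s,atz(im,c,.222))
q=cv2.boxPoints(cv2.minAreaRect(cv2.findContours(m,0,2)[0][0])); print(np.array([atz(im,p,.224) for p in q]))
E
```

```text
(array([-0.0009, -0.0004,  0.092 ]), np.float64(0.0), 'tool y now', np.float64(29.0), 'tilt', array([ 0.,  0., -1.]))
[[ 0.8737 -0.466  -0.1396  0.62  ]
 [ 0.4864  0.8373  0.2495  0.1855]
 [ 0.0006 -0.2859  0.9583  0.4297]
 [ 0.      0.      0.      1.    ]]
[525.657  280.2214] [ 456  184  104  170 8058] [0.8402 0.1717 0.222 ]
[[0.7446 0.2055 0.224 ]
 [0.807  0.2402 0.224 ]
 [0.9086 0.1337 0.224 ]
 [0.834  0.0922 0.224 ]]
```

View pics/w1.png

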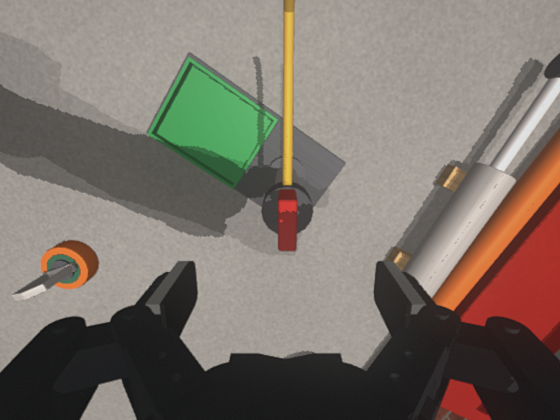

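The wrist view shows the red bar upright at (288,220), the yellow hook running straight up from it at column 288, and the jaws on either side. I'll compare the predicted bar with this.

```bash
python3 - <<'E'
from h import *
from fit import seg
im=bot.get_image("wrist")
np.set_printoptions(precision=4,suppress=True)
m,c,s=seg(im["pixels"],(0,150,60),(6,255,255),(288,220),45); print(c,s)
u=np.array([np.cos(np.radians(119)),np.sin(np.radians(119))]);v=np.array([-u[1],u[0]])
for z in (.224,.188):
  for a in(-.02,.02):
    print(z,a,[np.round(proj(im,[*(np.array([.657,.12])+a*u+b*v),z])) for b in(-.007,.007)])
mh,ch,sh=seg(im["pixels"],(14,130,80),(30,255,255),(288,100),120);print(ch,sh)
ys,xs=np.nonzero(mh);k=np.polyfit(ys,xs,1);print(k)
for r in(15,60,120,180): print(atz(im,(np.polyval(k,r),r),.176))
mt,ct,st=seg(im["pixels"],(45,100,30),(85,255,255),(215,120),100)
q=cv2.boxPoints(cv2.minAreaRect(cv2.findContours(mt,0,2)[0][0]));P=np.array([atz(im,p,.028) for p in q]);print(P,P.mean(0))
E
```

```text
[286.9797 219.2384] [ 278  190   19   60 1032]
0.224 -0.02 [array([295., 253.]), array([276., 253.])]
0.224 0.02 [array([296., 201.]), array([276., 201.])]
0.188 -0.02 [array([294., 235.]), array([277., 235.])]
0.188 0.02 [array([294., 189.]), array([277., 189.])]
[287.783   91.1691] [ 283    0   11  185 1733]
[ -0.0092 288.6214]
[0.5868 0.2506 0.176 ]
[0.6012 0.2242 0.176 ]
[0.6223 0.1857 0.176 ]
[0.6458 0.1427 0.176 ]
[[0.4657 0.0834 0.028 ]
 [0.4832 0.1917 0.028 ]
 [0.6127 0.1869 0.028 ]
 [0.6034 0.0721 0.028 ]] [0.5412 0.1335 0.028 ]
```

The prediction matches within 2 px. I'll descend, grip, turn −55° roll, and release.

Call:
jog_arm --pt "-0.001 0 0.05 0 1" --pt "-0.001 0 0.092 0 1" --pt "-0.001 0 0.092 0 1" --pt "-0.001 0 0.092 0 -1" --pt "-0.001 0 0.092 0 -1" --pt "-0.001 0 0.092 0 -1" --pt "-0.001 0 0.092 0 -1" --pt "-0.001 0 0.092 0 -1" --pt "-0.001 0 0.092 0 -1" --pt "-0.001 0 0.092 0 -1" --newtons 40

```text
t: 4.75
eef_pos: [0.6585, 0.1198, 0.3687]
tcp_rot: [1.593, 2.705, 0.004]
contact_force: [7.1, 2.4, 2.3]
grip_width: 0.0133
```

Call:
jog_arm --pt "0 0.001 0 -5 -1" --pt "0 0.001 0 -12 -1" --pt "0 0.001 0 -19 -1" --pt "0 0.001 0 -26 -1" --pt "0 0.001 0 -33 -1" --pt "0 0.001 0 -40 -1" --pt "0 0.001 0 -47 -1" --pt "0 0.001 0 -53 -1" --pt "0 0.001 0 -55 -1" --pt "0 0.001 0 -55 -1" --pt "0 0.001 0 -55 -1"

```text
t: 6.12
eef_pos: [0.6591, 0.1204, 0.3687]
tcp_rot: [0.164, 3.135, 0.002]
contact_force: [3.9, 4.5, 4.6]
grip_width: 0.0131
```

Call:
jog_arm --pt "0 0 0 -55 1" --pt "0 0 0 -55 1" --pt "0 0 0 -55 1" --pt "0 0 0 -55 1" --pt "0 0 -0.06 -55 1" --pt "0 0 -0.12 -55 1" --pt "0 0 -0.12 -55 1"

```text
t: 7.0
eef_pos: [0.6589, 0.1196, 0.493]
tcp_rot: [-1.299, 2.852, -0.002]
contact_force: [0.4, 0.2, -1.6]
grip_width: 0.0859
```

```bash
python3 - <<'E'
from h import *
from fit import seg
np.set_printoptions(precision=4,suppress=True)
im=bot.get_image("side");cv2.imwrite("pics/s2.png",im["pixels"])
im=bot.get_image("wrist")
mh,ch,sh=seg(im["pixels"],(14,130,80),(30,255,255),(288,100),140);print(ch,sh)
ys,xs=np.nonzero(mh);k=np.polyfit(ys,xs,1)
P=[atz(im,(np.polyval(k,r),r),.176) for r in(20,170)];print(P,np.degrees(np.arctan2(*(P[0]-P[1])[1::-1])))
mt,ct,st=seg(im["pixels"],(45,100,30),(85,255,255),ch,200)
q=cv2.boxPoints(cv2.minAreaRect(cv2.findContours(mt,0,2)[0][0]));P=np.array([atz(im,p,.028) for p in q]);print(P,P.mean(0))
cv2.imwrite("pics/w2.png",im["pixels"])
print(bot.sense()["eef_pos"],inc((.5,-.3,.46),84),inc((.56,-.3,.46),84))
E
```

```text
[367.0528 143.0173] [ 304   99  125   90 1156]
[array([0.3996, 0.1457, 0.176 ]), array([0.61  , 0.1274, 0.176 ])] 175.01606179734674
[[0.6029 0.0676 0.028 ]
 [0.4735 0.0831 0.028 ]
 [0.4737 0.1658 0.028 ]
 [0.6094 0.1542 0.028 ]] [0.5399 0.1177 0.028 ]
[0.6585 0.1196 0.4882] (array([ 0.4206, -0.156 ,  0.028 ]), np.float64(55.0), 'tool y now', np.float64(139.0), 'tilt', array([ 0.001,  0.   , -1.   ])) (array([ 0.3812, -0.2012,  0.0281]), np.float64(55.0), 'tool y now', np.float64(139.0), 'tilt', array([ 0.001,  0.   , -1.   ]))
```

View pics/w2.png

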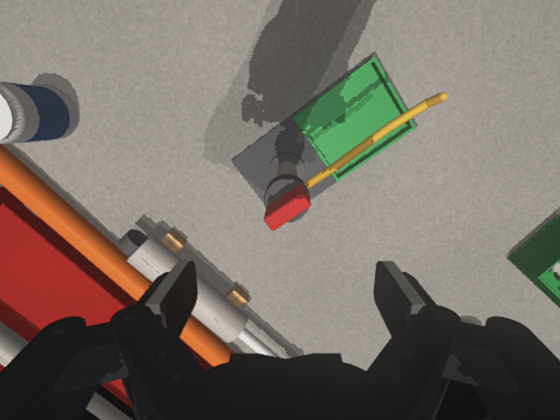

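I repeated the −55° roll in the release call, so the open gripper turned another 55°. The hook still reads 175° against a tray at 173.4°, so it's fine. The picture shows the hook tip at (443,97) and the bar at (288,208). Next I'll hover over the white wheel.

```bash
python3 -c "
from h import *
print(inc((.462,-.322,.43),84))"
```

```text
(array([ 0.4621, -0.1417,  0.058 ]), np.float64(55.0), 'tool y now', np.float64(139.0), 'tilt', array([ 0.001,  0.   , -1.   ]))
```

Call:
jog_arm --pt "0.462 -0.142 0.0 55 1" --pt "0.462 -0.142 0.0 55 1" --pt "0.462 -0.142 0.0 55 1" --pt "0.462 -0.142 0.0 55 1" --pt "0.462 -0.142 0.0 55 1" --pt "0.462 -0.142 0.0 55 1" --pt "0.462 -0.142 0.0 55 1" --pt "0.462 -0.142 0.0 55 1" --pt "0.462 -0.142 0.058 55 1" --pt "0.462 -0.142 0.058 55 1" --pt "0.462 -0.142 0.058 55 1" --pt "0.462 -0.142 0.058 55 1"

```text
t: 8.6
eef_pos: [0.4631, -0.3218, 0.4313]
tcp_rot: [0.164, 3.135, -0.001]
contact_force: [0.3, 0.4, -0.1]
grip_width: 0.0853
```

```bash
python3 - <<'E'
from h import *
np.set_printoptions(precision=4,suppress=True)
im=bot.get_image("wrist");cv2.imwrite("pics/w3.png",im["pixels"])
print(bot.sense()["eef_pos"])
for r in bot.pinpoint(im,"white_wheel")[:2]: print(r,atz(im,r["point"],0))
E
```

```text
[ 0.463  -0.3218  0.4312]
{'point': [288.4, 178.5], 'p': 0.78} [ 0.4669 -0.3172  0.    ]
```

View pics/w3.png

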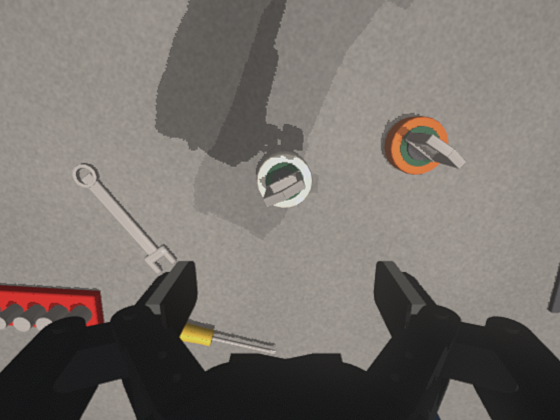

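The white wheel's ring is centred near (284,180). The link's top edge runs from about (265,200) to (303,185), so its direction differs from the jaws by roughly 25°. I'll enlarge to measure it.

```bash
python3 - <<'E'
from h import *
p=cv2.imread("pics/w3.png");cv2.imwrite("pics/w3c.png",cv2.resize(p[145:215,250:320],(595,595),interpolation=cv2.INTER_CUBIC))
E
```

```text
(no output)
```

View pics/w3c.png

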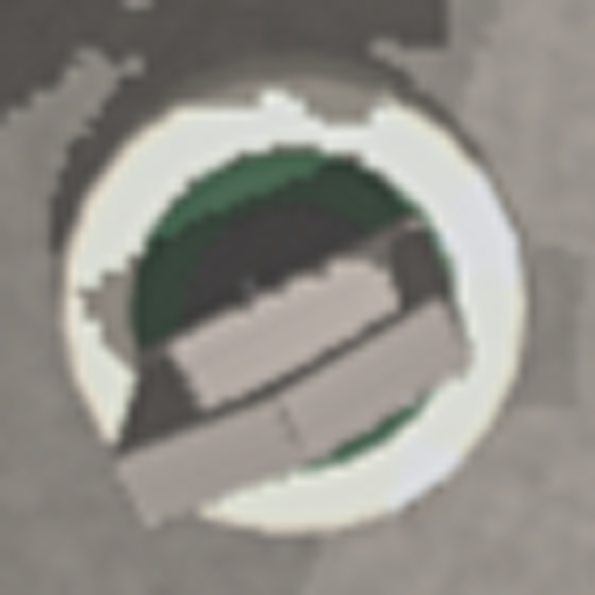

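```bash
python3 - <<'E'
from h import *
np.set_printoptions(precision=4,suppress=True)
im=bot.get_image("wrist")
a,b,c,r=[atz(im,p,z) for p,z in(((265.9,203.2),.096),((303.5,183.8),.096),((284.1,194.4),.102),((284.7,180.9),.03))]
print(a,b,(a+b)/2,c,r,np.linalg.norm(a-b),np.degrees(np.arctan2((b-a)[1],(b-a)[0])))
w=np.array([im["pixels"].shape]);print(atz(im,(250+65/8.5,181),.03)-atz(im,(250+525/8.5,181),.03))
E
```

```text
[ 0.4715 -0.3424  0.096 ] [ 0.455  -0.3015  0.096 ] [ 0.4632 -0.322   0.096 ] [ 0.4626 -0.3223  0.102 ] [ 0.4632 -0.3219  0.03  ] 0.04410604831428323 111.99451063696594
[-0.007 -0.067  0.   ]
```

The link centre is (0.463, −0.322) at 112°. The length checks out at 44 mm measured against 46 mm given. Now I'll descend, grip, and lift a little.

Call:
jog_arm --pt "0 0 0 -10 1" --pt "0 0 0.05 -20 1" --pt "0 0 0.1 -28 1" --pt "0 0 0.15 -28 1" --pt "0 0 0.18 -28 1" --pt "0 0 0.196 -28 1" --pt "0 0 0.196 -28 1" --pt "0 0 0.196 -28 1" --pt "0 0 0.196 -28 -1" --pt "0 0 0.196 -28 -1" --pt "0 0 0.196 -28 -1" --pt "0 0 0.196 -28 -1" --pt "0 0 0.196 -28 -1" --pt "0 0 0.196 -28 -1" --pt "0 0 0.196 -28 -1" --newtons 40

```text
t: 10.62
eef_pos: [0.4628, -0.3222, 0.2343]
tcp_rot: [-0.599, 3.083, -0.001]
contact_force: [-0.5, 0.1, 8.2]
grip_width: 0.0454
```

Call:
jog_arm --pt "0 0 -0.03 0 -1" --pt "0 0 -0.08 0 -1" --pt "0 0 -0.14 7 -1" --pt "0 0 -0.2 14 -1" --pt "0 0 -0.21 21 -1" --pt "0 0 -0.21 27 -1" --pt "0 0 -0.21 27 -1" --pt "0 0 -0.21 27 -1"

```text
t: 11.62
eef_pos: [0.4625, -0.3219, 0.4434]
tcp_rot: [-0.134, -3.138, -0.0]
contact_force: [-0.5, -0.2, -3.6]
grip_width: 0.0451
```

```bash
python3 - <<'E'
from h import *
np.set_printoptions(precision=4,suppress=True)
s=bot.sense();print(s["eef_pos"],s["grip_width"],s["contact_force"])
u=np.array([np.cos(np.radians(174.7)),np.sin(np.radians(174.7))]);p=np.array([.6585,.120])
for r,z in((.2,.4443),(.2,.3473),(.115,.3473)): print(inc([*(p+r*u),z],84.7))
im=bot.get_image("wrist");cv2.imwrite("pics/w4.png",im["pixels"])
E
```

```text
[ 0.4625 -0.3219  0.4434] 0.04509414048817811 [-0.4813 -0.2319 -3.5654]
(array([ 0.0422,  0.4584, -0.0007]), np.float64(0.4), 'tool y now', np.float64(85.1), 'tilt', array([-0.001,  0.   , -1.   ]))
(array([0.0422, 0.4584, 0.0963]), np.float64(0.4), 'tool y now', np.float64(85.1), 'tilt', array([-0.001,  0.   , -1.   ]))
(array([-0.0428,  0.4578,  0.0962]), np.float64(0.4), 'tool y now', np.float64(85.1), 'tilt', array([-0.001,  0.   , -1.   ]))
```

View pics/w4.png

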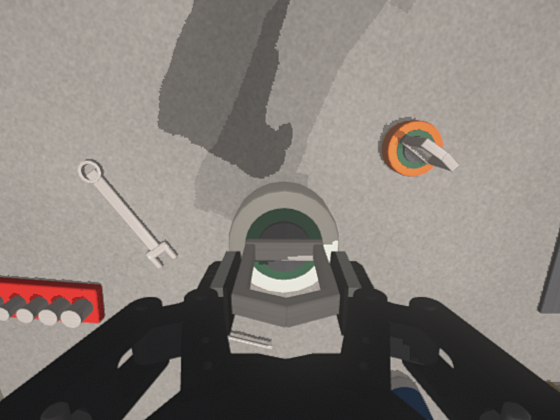

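The wheel is held upright between the pads at (285,270) with the orange wheel undisturbed. I'll carry it to a point outside the hook tip, then lower it.

Call:
jog_arm --pt "0.01 0.04 0 0.4 -1" --pt "0.02 0.09 0 0.4 -1" --pt "0.042 0.14 0 0.4 -1" --pt "0.042 0.2 0 0.4 -1" --pt "0.042 0.26 0 0.4 -1" --pt "0.042 0.32 0 0.4 -1" --pt "0.042 0.38 0 0.4 -1" --pt "0.042 0.43 0 0.4 -1" --pt "0.042 0.458 0 0.4 -1" --pt "0.042 0.458 0.03 0.4 -1" --pt "0.042 0.458 0.07 0.4 -1" --pt "0.042 0.458 0.096 0.4 -1" --pt "0.042 0.458 0.096 0.4 -1" --pt "0.042 0.458 0.096 0.4 -1"

```text
t: 13.42
eef_pos: [0.4611, 0.138, 0.3486]
tcp_rot: [0.148, 3.137, 0.001]
contact_force: [-0.4, 0.6, -2.5]
grip_width: 0.0455
```

```bash
python3 - <<'E'
from h import *
np.set_printoptions(precision=4,suppress=True)
s=bot.sense();print(s["eef_pos"],s["grip_width"],s["contact_force"])
u=np.array([np.cos(np.radians(174.7)),np.sin(np.radians(174.7))]);p=np.array([.6585,.120])
print(inc([*(p+.115*u),.3473],84.7))
i=[bot.get_image(n)["pixels"] for n in("side","wrist")]
a=cv2.resize(i[0][230:400,150:377],(560,420),interpolation=cv2.INTER_CUBIC)
cv2.imwrite("pics/w5.png",cv2.resize(np.hstack([a,i[1]]),(800,300)))
E
```

```text
[0.4611 0.138  0.3486] 0.04554407747449544 [-0.3786  0.5559 -2.471 ]
(array([-0.0832,  0.0004,  0.0014]), np.float64(-0.1), 'tool y now', np.float64(84.6), 'tilt', array([ 0.001,  0.   , -1.   ]))
```

View pics/w5.png

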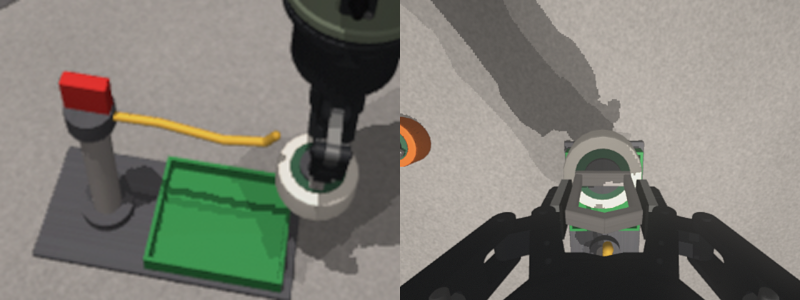

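The side crop shows the hook tip just inside the wheel. The wrist view shows the tip behind the link, centred in the opening to within about 3 px. I'll slide in 85 mm.

Call:
jog_arm --pt "-0.015 0 0.001 0 -1" --pt "-0.03 0 0.001 0 -1" --pt "-0.045 0 0.001 0 -1" --pt "-0.06 0 0.001 0 -1" --pt "-0.073 0 0.001 0 -1" --pt "-0.083 0 0.001 0 -1" --pt "-0.083 0 0.001 0 -1" --pt "-0.083 0 0.001 0 -1"

```text
t: 14.52
eef_pos: [0.543, 0.1302, 0.3466]
tcp_rot: [-0.148, -3.138, 0.0]
contact_force: [0.7, -0.0, -3.6]
grip_width: 0.0454
```

```bash
python3 - <<'E'
from h import *
np.set_printoptions(precision=4,suppress=True)
s=bot.sense();print(s["eef_pos"],s["grip_width"],s["contact_force"])
i=[bot.get_image(n)["pixels"] for n in("side","wrist")]
a=cv2.resize(i[0][230:400,150:377],(560,420),interpolation=cv2.INTER_CUBIC)
cv2.imwrite("pics/w6.png",cv2.resize(np.hstack([a,i[1]]),(800,300)))
E
```

```text
[0.543  0.1302 0.3466] 0.04538686580148476 [ 0.6709 -0.0017 -3.5936]
```

View pics/w6.png

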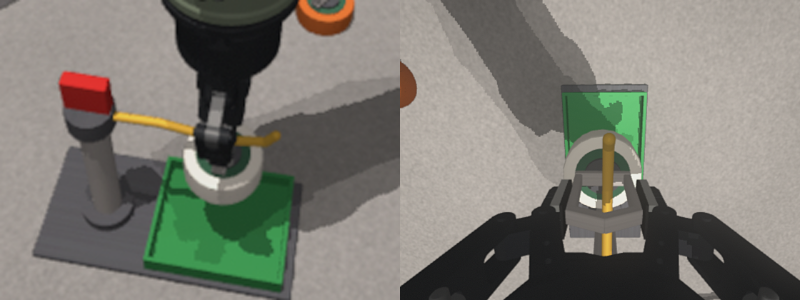

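The hook is threaded through the link with no contact force. I'll lower it onto the seat.

Call:
jog_arm --pt "0 0 0.008 0 -1" --pt "0 0 0.016 0 -1" --pt "0 0 0.024 0 -1" --pt "0 0 0.03 0 -1" --pt "0 0 0.032 0 -1" --pt "0 0 0.032 0 -1" --pt "0 0 0.032 0 -1"

```text
t: 15.5
eef_pos: [0.5435, 0.1304, 0.3152]
tcp_rot: [0.148, 3.137, 0.001]
contact_force: [-2.6, 1.2, 8.3]
grip_width: 0.0456
```

The vertical force went from −3.6 to +8.3 N, so the hook is carrying the load. Releasing.

Call:
jog_arm --pt "0 0 0 0 -0.3" --pt "0 0 0 0 0" --pt "0 0 0 0 0.5" --pt "0 0 0 0 1" --pt "0 0 0 0 1" --pt "0 0 0 0 1" --pt "0 0 -0.02 0 1" --pt "0 0 -0.05 0 1" --pt "0 0 -0.1 0 1" --pt "0 0 -0.15 0 1" --pt "0 0 -0.15 0 1" --pt "0 0 -0.15 0 1" --pt "0 0 -0.15 0 1" --pt "0 0 -0.15 0 1" --pt "0 0 -0.15 0 1" --pt "0 0 -0.15 0 1"

```text
t: 17.5
eef_pos: [0.5434, 0.1301, 0.4645]
tcp_rot: [-0.148, -3.138, 0.0]
contact_force: [-0.8, 0.7, 0.6]
grip_width: 0.0854
```

```bash
python3 - <<'E'
from h import *
np.set_printoptions(precision=4,suppress=True)
s=bot.sense();print(s["t"],s["eef_pos"],s["grip_width"],s["contact_force"])
R=[];o=[]
for n in("side","scene","wrist"):
    im=bot.get_image(n)
    r=bot.pinpoint(im,"white_wheel")
    if r: print(n,r[0]["point"],atz(im,r[0]["point"],.08),"hang pred",proj(im,(.544,.130,.08))); R.append(ray(im,r[0]["point"]))
    r=bot.pinpoint(im,"orange_wheel")
    if r: print(" orange",r[0]["point"],r[0]["p"],atz(im,r[0]["point"],0))
    o.append(im["pixels"])
print(tri(R))
a=cv2.resize(o[0][230:400,150:377],(560,420),interpolation=cv2.INTER_CUBIC)
cv2.imwrite("pics/w7.png",cv2.resize(np.hstack([a,o[2]]),(800,300)))
E
```

```text
17.5 [0.5434 0.1301 0.4645] 0.08543790706079005 [-0.7827  0.6672  0.6253]
 orange [332.8, 238.7] 0.63 [ 0.4378 -0.1569  0.    ]
scene [419.5, 229.3] [0.5345 0.139  0.08  ] hang pred [np.float64(414.5932300420404), np.float64(232.65766164580623)]
 orange [269.7, 193.2] 0.81 [ 0.4353 -0.1638  0.    ]
wrist [290.3, 184.6] [0.545  0.1369 0.08  ] hang pred [np.float64(284.49070474035096), np.float64(184.31188611685144)]
 orange [69.6, 116.7] 0.98 [ 0.439  -0.1565  0.    ]
[0.5427 0.1366 0.0904]
```

View pics/w7.png

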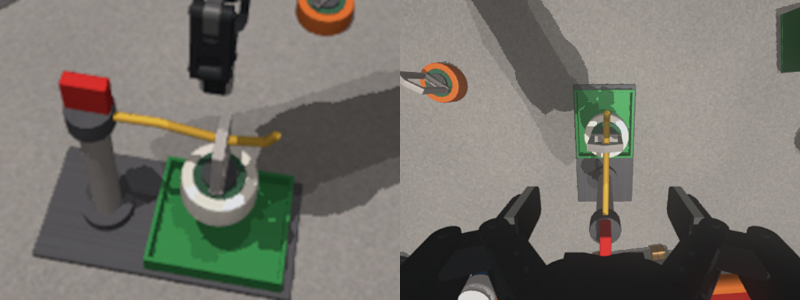

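The wheel hangs on the seat and the gripper is clear of it. I'll let it settle and check that it's still.

Call:
jog_arm --pt "0 0 -0.03 0 1" --pt "0 0 -0.03 0 1" --pt "0 0 -0.03 0 1" --pt "0 0 -0.03 0 1" --pt "0 0 -0.03 0 1" --pt "0 0 -0.03 0 1" --pt "0 0 -0.03 0 1" --pt "0 0 -0.03 0 1" --pt "0 0 -0.03 0 1" --pt "0 0 -0.03 0 1" --pt "0 0 -0.03 0 1" --pt "0 0 -0.03 0 1" --pt "0 0 -0.03 0 1" --pt "0 0 -0.03 0 1" --pt "0 0 -0.03 0 1" --pt "0 0 -0.03 0 1"

```text
t: 19.95
eef_pos: [0.5434, 0.1301, 0.4947]
tcp_rot: [-0.149, -3.138, -0.0]
contact_force: [-0.2, -0.2, 0.1]
grip_width: 0.0855
```

```bash
python3 - <<'E'
from h import *
o=[bot.get_image("side")["pixels"][230:400,150:377] for _ in range(10)]
g=[cv2.GaussianBlur(x,(5,5),0)[60:150,60:150].astype(int) for x in o]
print([int(np.abs(x-g[0]).max()) for x in g])
cv2.imwrite("pics/w8.png",cv2.resize(o[-1],(760,570),interpolation=cv2.INTER_CUBIC))
E
```

```text
[0, 1, 1, 1, 1, 1, 1, 1, 1, 1]
```

View pics/w8.png

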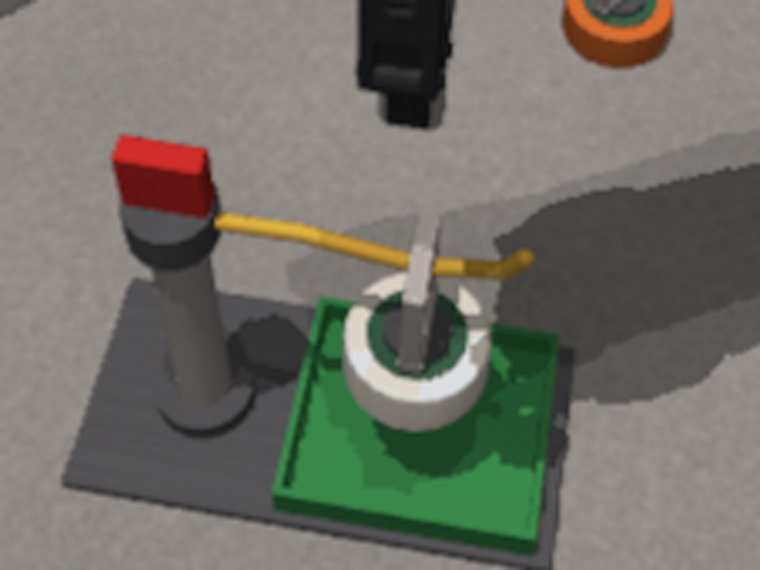

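The wheel hangs still and upright above the tray, and the gripper is clear. Handing in.

```bash
python3 -c "
from station import bot
print(bot.sign_off())"
```

```text
the job is handed in; nothing more can be done
None
```

The white wheel is hanging by its link on the hook seat above the green tray. I handed the job in at about 20.5 s; the hand-in gave no verdict.

I gripped the red bar and turned the hook about 55° until it pointed over the tray. Then I picked the wheel up by its link legs, slid the link over the hook tip, lowered it onto the seat and let go.

**What the last checks showed:**
- **Hook:** it read about 175° against the tray's 173.4°, so roughly 2° off against the 15° allowed. That was measured just after turning it; I did not measure it again after hanging the wheel.
- **White wheel:** it looked upright, and ten side pictures taken over 0.5 s showed no movement. Two cameras put its origin near (0.543, 0.137, 0.090), against the (0.544, 0.130, 0.08) I expected. The network's points are a few pixels off, and both positions are within the limits.
- **Orange wheel:** its measured position did not change beyond the scatter between cameras, which is a few millimetres.
- **Gripper:** it is open and well above the wheel, with a contact force close to zero.

**What disagreed:**
- **Extra turn when releasing the bar:** I repeated the −55° turn by mistake, so the gripper turned a further 55° as it opened. The hook reading above was taken after that.
- **Missed detection:** the network did not find the hanging white wheel in the side view, though it is plain in that picture.

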